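# Function test of a bench emergency stop

## Task

Test the bench machine's emergency stop: press the big mushroom button straight down until it latches, take your hand off so that it stays in by itself, then push its side tab round clockwise (seen from above) until the button pops back up. After that push the lever of the run switch all the way over to its far side. Do it all by pushing with closed fingertips: do not grip or straddle the button, its tab or the lever, do not lift or shift the two boxes, and leave everything else on the bench alone.

Things in the scene. Friction and masses are not known exactly. Their poses are not given: they have to be found in the camera images.
- stop_box: Stop station: grey cast box 110 x 110 mm, 60 mm high, with rubber feet, standing loose on the bench, 1.8 kg. On its top centre sits a black mushroom button with a tab. Origin: centre of its underside; z up; the tab rests over its own -x side. It must not be lifted or shifted.
- stop_crown (a point): Top centre of the mushroom button's dome, 102 mm above the bench with the button up (13 mm less pressed fully in). The dome is 60 mm across and 22 mm high, on the box's vertical centre axis; its underside is 20 mm above the box top when up, 7 mm pressed in.
- stop_tab (a point): A point inside the radial tab of the mushroom, 50 mm from the button's axis, in mid-width and mid-height of the tab. The tab is a bar 12 mm wide and 16 mm high that sticks out of the dome's side to 63 mm from the axis. This point is 89 mm above the bench with the button up, 78 mm latched; the box top lies at 60 mm. To release, push the tab sideways (at this point, 1 to 2 N) along its arc about the button's axis.
- stop_plunger (a joint): How far the mushroom is pressed in, m: 0 up, 0.013 bottomed. Pressing takes 2 to 4 N against springs (with a short peak of some 10 N where the fingers first meet it at speed, so do not take the first touch for the bottom); beyond about 0.0115 it latches and, let go, rests at about 0.011. Press slowly to the bottom, where the force rises steeply. Twisting releases it and the spring lifts it to 0.
- stop_head (a joint): Twist of the mushroom with its tab, rad: 0 at rest, grows clockwise seen from above, end stop at 1.0. The latch lets go at about 0.35 to 0.5. A weak spring turns the head back to 0 when it is let go.
- run_box: Run switch: grey cast box 110 mm (along its x) x 85 mm, 45 mm high, with rubber feet, standing loose on the bench, 1.5 kg. A toggle lever stands in its top centre. Origin: centre of its underside; z up; the lever swings in the box's x-z plane. It must not be lifted or shifted.
- run_knob (a point): Centre of the black ball, 20 mm across, at the end of the run lever, 60 mm from the lever's pivot, which lies on the box top at its centre (45 mm above the bench). The ball is about 98 mm above the bench at both ends of the swing, 105 mm when upright. The rod below it is 9 mm thick.
- run_lever (a joint): Swing of the run lever, rad: 0 leans 0.5 rad toward the box's -x side (the robot's side), 0.5 upright, 1.0 leans 0.5 rad to +x (end stop, the far side). It is stiff (about 1 N at the ball) and stays where it is left.
- tape_measure: Yellow tape measure, 35 x 70 x 64 mm, a bystander between the two boxes; origin under its centre.
- marker: White marker pen with blue cap, 134 mm long, 17 mm thick, lying near the front edge between the boxes, a bystander; origin under its centre.
- offcut_2: Wooden offcut, 60 x 60 x 38 mm, a bystander at the left; origin under its centre.
- fuse_box: Small red carton, 44 x 80 x 58 mm, a bystander at the left; origin under its centre.
- battery_pack: Black battery pack, 62 x 75 x 60 mm, a bystander behind at the right; origin under its centre.
- torch: Grey torch, 142 mm long, 39 mm thick, lying at the back, a bystander; origin under its centre.
- screwdriver_stub: Stubby screwdriver, 100 mm long, 28 mm thick, lying near the front edge at the right, a bystander; origin under its centre.
- sanding_block: Sanding block, 66 x 100 x 24 mm, lying at the right, a bystander; origin under its centre.

How it is judged:
On the way, in this order (a step that is already met when the one before it is completed fails the run):
1. the mushroom is latched in, with nothing of the robot touching it (value of joint stop_plunger above 0.009 m and contact force between each of the arm, the fingers and stop_box below 0.2 N), for 0.2 s.
2. the mushroom is twisted until the latch lets go and it has popped up (value of joint stop_plunger below 0.002 m and value of joint run_lever below 0.4 rad), for 0.1 s.
3. the run lever is pushed over to its far end (value of joint run_lever above 0.88 rad), for 0.1 s.
At the end, for the whole second after the job is handed in: The mushroom is up again (within 2 mm) and turned back to rest (within 0.15 rad), the run lever is at its far end (above 0.88 of 1.0 rad), and both boxes stand upright within 25 mm of where they stood (value of joint stop_plunger below 0.002 m and value of joint stop_head below 0.15 rad and value of joint run_lever above 0.88 rad and distance of each of stop_box, run_box from where it was at the start of the episode below 0.025 m and angle between each of stop_box, run_box's own z axis and vertical below 0.05 rad and linear speed of each of stop_box, run_box below 0.02 m/s); the robot touches nothing.
It fails at once if the stop station is lifted, tipped or shifted by more than 25 mm (height (world z) of stop_box above 0.01 m or distance of stop_box from where it was at the start of the episode above 0.025 m or angle between stop_box's own z axis and vertical above 0.15 rad).
It fails at once if the run switch is lifted, tipped or shifted by more than 25 mm (height (world z) of run_box above 0.01 m or distance of run_box from where it was at the start of the episode above 0.025 m or angle between run_box's own z axis and vertical above 0.15 rad).
It fails at once if the mushroom is turned with the jaws round its dome or its tab (value of joint stop_head above 0.15 rad and contact force between the fingers and stop_box above 0.5 N and (horizontal distance between the grasp point and stop_crown below 0.02 m or horizontal distance between the grasp point and stop_tab below 0.01 m)).
It fails at once if the lever's ball is taken between the jaws (contact force between the fingers and run_box above 0.3 N and distance between the grasp point and run_knob below 0.013 m).
It fails at once if a bystander is lifted or moved by more than 30 mm (distance of any of tape_measure, marker, offcut_2, fuse_box, battery_pack, torch, screwdriver_stub, sanding_block from where it was at the start of the episode above 0.03 m).
It also fails if it takes over 48 s, if anything falls off the work surface, if the arm or the gripper's body presses on something with over 40 N, if the wrist force passes 120 N, or if a joint passes its speed limit or range.

## Robot

A 6-joint arm with a two-finger parallel gripper is mounted at the origin on a cart in front of the work surface, level with it; the furniture and walls round the work are solid. World frame = base frame: x ahead of the robot, y to its left, z up, the work surface at z = 0. Lengths are in m, angles in rad, forces in N, time in s.
With the tool pointing down it reaches from about 0.3 to 0.775 m from the base axis. Payload 14.6 kg.
Tool frame: the origin (TCP) lies between the finger pads; the fingertips stand ctrl.tip_reach ahead of it and the grasp point (between the pads) lies 2 mm behind it (ctrl.tip_reach is the distance from the TCP to the fingertips, in m); z points along the fingers, y is the direction in which the jaws open and shut (so a half turn about z gives the same grasp; the last joint's range is limited). The gripper opens to 94 mm and grips with 3 to 60 N. Pads are 16 mm wide; open, the fingers measure 119 mm over their backs; the gripper's body (75 mm by 177 mm) begins 78 mm behind the grasp point.
Start: joints at [1.141, 0.3, 1.521, -0, 1.321, -0.067], TCP at [0.195, 0.514, 0.222] pointing down, gripper open.
Joint ranges: [-3.03, 3.03], [-0.79, 2.21], [0.23, 2.52], [-1.04, 4.18], [0, 3.07], [-2.55, 2.55]. Speed limits (rad/s): [2.22, 2.22, 2.57, 3.14, 3.14, 3.14].

## Interface

Orientations are given as [roll, pitch, yaw] about the fixed x, y, z axes, in that order (R = Rz(yaw) Ry(pitch) Rx(roll)).
In Python, from station import ctrl gives the robot as it stands. The module is installed in compiled form; this text tells all that it offers.
- The arm moves only by the tool move_arm, never from a script. Its argument "commands" is a list of rows, each a list of 4 numbers: the shift along the tool's x, y, z in m, then the turn about the tool's z in degrees. In form: [[dx, dy, dz, roll], ...]. A call has 1 to 10 rows; each row is the pose to reach, as a shift and turn from the pose measured when the call began, along the tool's axes at that moment; what a row does not reach only later rows make up. A row lasts 1/8 s, in which the tool goes at most 62.5 mm and 10.7 degrees, less where a joint would pass 70% of its speed; a pose out of reach is approached as far as the arm can. A call with a gripper value outside its range is refused whole. "jaw" is the opening, from -1 (shut) to 1 (fully open), set as the call begins (left out, the last holds). The fingers move at their own pace and stop on an object; "grip_force" is the grip in N (left out, the last holds). Time passes only in rows, so rows that repeat a pose let the fingers close. It gives the time, the measured TCP pose, the force and the opening at its end, in the units of the state.
- ctrl.get_obs(): the state, without advancing time (a new reading comes with each control period).
- ctrl.camera(name): name is "scene" or "top"; returns a dict with "pixels" (384x512x3 uint8, red, green, blue), "fx", "fy", "cx", "cy" (pixels), "D" ([k1, k2, p1, p2, k3] as OpenCV has them; the pictures are not rectified), "position" and "orientation" of the camera in the world. Camera axes: x right, y down, z forward; pixel columns grow to the right and rows downward; lengths in m; the calibration is good to about 2 mm. A picture is of the moment at which its call begins. There is no depth.
- ctrl.hand_in(): hands the job in, once; it reports no verdict.
The state is a dict: "time_s": time; "qpos": joint angles; "joint_vel": joint speeds; "tau": joint torques, N m; "ee_pos": TCP position; "eef_rot": TCP orientation; "force": force on the tool from outside, world axes, zero at the start; "moment": the same for the moment, N m; "grip_width": finger opening in m.
Only numpy, scipy, OpenCV 4.12 (cv2) and the standard library are available. Lean on these libraries where they do the work, as an engineer would, in place of code of your own. Each camera call takes 0.05 s, during which the arm holds its last target. There are 200 camera calls.

## Working session

There is one attempt and no reset: what is moved stays moved. The work goes in short steps, Python scripts to look and compute and a tool call to move; the robot and the scene stay as the last step left them, time stands still between calls to the robot, and variables do not carry over. Pictures are saved under pics/ and viewed, on a budget of 10 in all, crops included, one or two more only if the job needs it, and the job is handed in when it is done.

Besides the shell and the picture viewer there is one more tool, called after ">>>" as a command line: name --pt "numbers of a row" for each row, then --argument value for the rest. move_arm: Moves the arm, as the interface text tells. Its arguments: {"type":"object","properties":{"commands":{"type":"array"},"jaw":{"type":"number"},"grip_force":{"type":"number"}},"required":["commands"]}

```bash
mkdir -p pics
python3 - <<'E'
from station import ctrl
import cv2,numpy as np
o=ctrl.get_obs(); print({k:np.round(v,3).tolist() for k,v in o.items()}, ctrl.tip_reach)
for n in("scene","top"):
    c=ctrl.camera(n); cv2.imwrite(f"pics/{n}0.png",cv2.resize(c["pixels"][:,:,::-1],None,fx=1.5,fy=1.5))
    np.save(f"{n}0.npy",c["pixels"])
    print({k:v for k,v in c.items() if k!="pixels"})
E
```

```text
{'time_s': 0.0, 'qpos': [1.141, 0.3, 1.522, 0.0, 1.321, -0.067], 'joint_vel': [-0.0, -0.001, 0.001, -0.0, 0.001, 0.001], 'tau': [0.001, -53.18, -35.274, 0.071, 0.024, -0.0], 'ee_pos': [0.195, 0.514, 0.222], 'eef_rot': [-3.14, -0.0, 2.779], 'force': [-0.888, 0.545, -0.177], 'moment': [0.051, -0.039, -0.052], 'grip_width': 0.094} 0.017
{'fx': 399.44793258236604, 'fy': 399.44793258236604, 'cx': 256.31780287076236, 'cy': 184.975837758141, 'D': array([-0.08269201,  0.        ,  0.        ,  0.        ,  0.        ]), 'position': array([-0.2160467 , -0.64735473,  0.81185272]), 'orientation': array([-2.18328069,  0.01554134, -0.83844566])}
{'fx': 354.3045127483157, 'fy': 354.3045127483157, 'cx': 250.49594711108168, 'cy': 191.11094899852083, 'D': array([-0.02523663,  0.        ,  0.        ,  0.        ,  0.        ]), 'position': array([ 0.18627381, -0.04150537,  1.32452246]), 'orientation': array([-2.86156031,  0.00324835, -1.36150184])}
```

View pics/scene0.png

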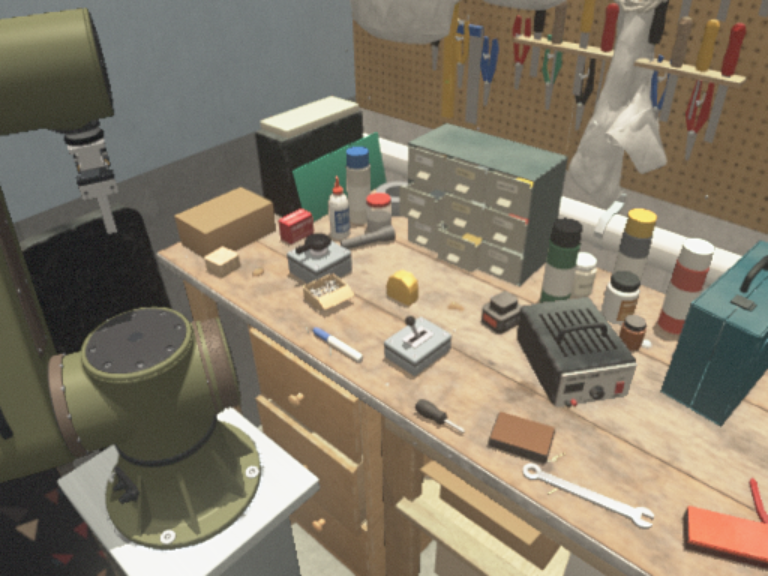

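View pics/top0.png

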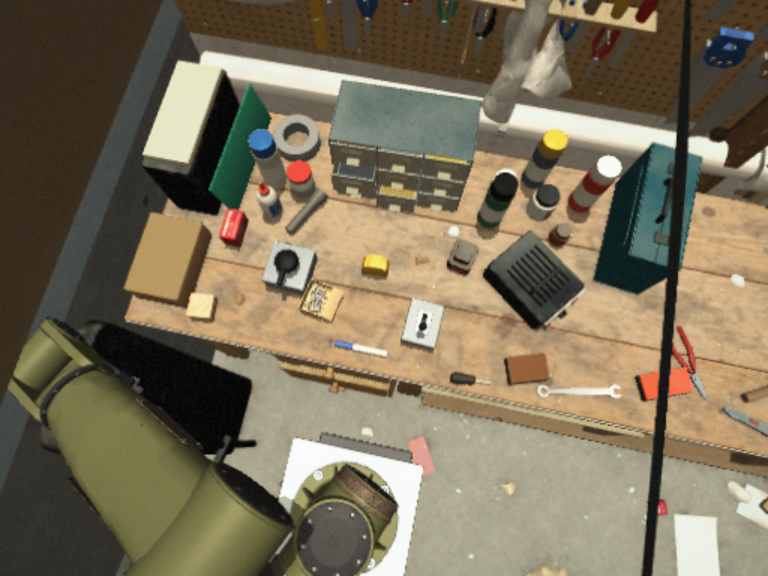

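The scene view shows the stop box at about (320,258) with its dome at (317,243), and the run box at (418,345) with its ball at (410,321). In the top view the dome is at (287,260) with its tab pointing down to (283,282), and the run box is at (423,324). Next I'll segment these and triangulate.

```bash
cat > h.py <<'E'
import cv2,numpy as np
from scipy.spatial.transform import Rotation as R
from station import ctrl
def meta(c):
    K=np.array([[c["fx"],0,c["cx"]],[0,c["fy"],c["cy"]],[0,0,1]]); return K,c["D"],c["position"],R.from_euler("xyz",c["orientation"]).as_matrix()
def rays(c,uv):
    K,D,p,M=meta(c); n=cv2.undistortPoints(np.float64(uv).reshape(-1,1,2),K,D)[:,0]
    d=np.c_[n,np.ones(len(n))]@M.T; return p,d/np.linalg.norm(d,axis=1)[:,None]
def plane(c,uv,z):
    p,d=rays(c,uv); return p+d*((z-p[2])/d[:,2])[:,None]
def tri(c1,uv1,c2,uv2):
    p,d=rays(c1,[uv1]);q,e=rays(c2,[uv2]);d=d[0];e=e[0]
    s=np.linalg.lstsq(np.c_[d,-e],q-p,rcond=None)[0]; a=p+s[0]*d;b=q+s[1]*e
    return (a+b)/2,np.linalg.norm(a-b)
def proj(c,P):
    K,D,p,M=meta(c); return cv2.projectPoints((np.float64(P).reshape(-1,3)-p)@M,np.zeros(3),np.zeros(3),K,D)[0][:,0]
E
python3 - <<'E'
from h import *
S=ctrl.camera("scene");T=ctrl.camera("top")
out=[]
for c,n,boxes in((S,"scene",[(213,167),(279,228)]),(T,"top",[(193,176),(282,216)])):
    im=c["pixels"][:,:,::-1]; hsv=cv2.cvtColor(im,cv2.COLOR_BGR2HSV).astype(int)
    for k,(u,v) in enumerate(boxes):
        r=28; sub=hsv[v-r:v+r,u-r:u+r]
        g=((sub[...,1]<60)&(sub[...,2]>105)).astype(np.uint8); dk=(sub[...,2]<62).astype(np.uint8)
        for m,nm in((g,"grey"),(dk,"dark")):
            N,L,st,ce=cv2.connectedComponentsWithStats(m)
            for i in range(1,N):
                if st[i,4]>15:
                    pts=np.argwhere(L==i)[:,::-1].astype(np.float32)+[u-r,v-r]
                    print(n,k,nm,st[i,4],np.round(ce[i]+[u-r,v-r],1), np.round(cv2.boxPoints(cv2.minAreaRect(pts.astype(np.float32))),1).tolist() if st[i,4]>100 else "")
        out.append(cv2.resize(im[v-r:v+r,u-r:u+r],(400,300) if 0 else (300,300),interpolation=cv2.INTER_NEAREST))
cv2.imwrite("pics/crops.png",np.vstack([np.hstack(out[:2]),np.hstack(out[2:])]))
E
```

```text
scene 0 grey 789 [220.4 163.3] [[191.0, 139.0], [240.0, 139.0], [240.0, 184.0], [191.0, 184.0]]
scene 0 grey 78 [217.4 191.3] 
scene 0 dark 37 [189.3 140.3] 
scene 0 dark 39 [207.5 164.6] 
scene 1 grey 36 [284.8 206.1] 
scene 1 grey 788 [278.7 226.1] [[254.6999969482422, 229.1999969482422], [270.5, 203.1999969482422], [304.5, 224.0], [288.6000061035156, 249.89999389648438]]
scene 1 grey 19 [299.8 211.3] 
scene 1 grey 42 [268.6 240.5] 
top 0 grey 25 [194.1 150. ] 
top 0 grey 551 [192.8 176.7] [[174.0, 186.39999389648438], [182.6999969482422, 158.10000610351562], [209.8000030517578, 166.5], [201.10000610351562, 194.6999969482422]]
top 0 grey 53 [211.6 196.9] 
top 0 dark 244 [189.9 177.8] [[176.60000610351562, 189.39999389648438], [182.89999389648438, 164.1999969482422], [207.1999969482422, 170.3000030517578], [200.89999389648438, 195.5]]
top 0 dark 30 [207.6 179. ] 
top 1 grey 628 [281.6 214.7] [[267.0, 226.0], [274.1000061035156, 197.8000030517578], [296.3999938964844, 203.39999389648438], [289.3999938964844, 231.60000610351562]]
top 1 grey 18 [255.5 235. ] 
top 1 dark 17 [281.4 217.1]
```

View pics/crops.png

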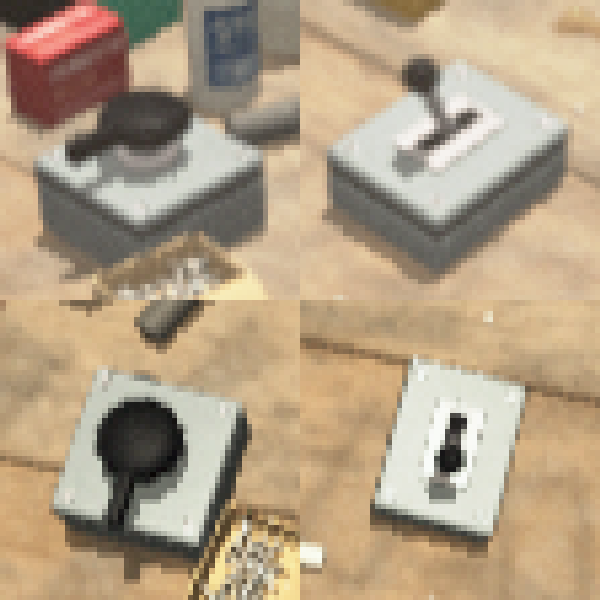

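Crops (scale 5.36): the dome is centred at (141,143) in the top view with its tab end at (118,225). The ball is at (150,160) in the top view and (121,75) in the scene view. The box-top corners are clear in both views, so I'll cast rays on them.

Run:
```python
from h import *
S=ctrl.camera("scene");T=ctrl.camera("top")
f=lambda pts,o:np.array(pts)/5.357-0.5+np.array(o)
# corners: near-left(-x+y), far-left, far-right, near-right as seen in the top view
st_t=f([(55,212),(100,68),(244,105),(203,250)],(165,148)); st_s=f([(37,158),(140,222),(265,150)],(185,139))
rn_t=f([(78,205),(115,57),(225,82),(190,228)],(254,188)); rn_s=f([(30,155),(162,60),(268,128),(135,215)],(251,200))
print("stop top corners z=.06\n",plane(T,st_t,.06).round(3)); print(plane(S,st_s,.06).round(3))
print("run top corners z=.045\n",plane(T,rn_t,.045).round(3)); print(plane(S,rn_s,.045).round(3))
for i in range(4): print("run tri",i,[np.round(a,3) for a in tri(T,rn_t[i],S,rn_s[i])])
for i,j in((0,0),(3,1),(2,2)): print("stop tri",i,[np.round(a,3) for a in tri(T,st_t[i],S,st_s[j])])
print("ball",tri(T,f([(150,160)],(254,188))[0],S,f([(121,75)],(251,200))[0]))
print("tabend",tri(T,f([(118,224)],(165,148))[0],S,f([(72,154)],(185,139))[0]))
print("dome",tri(T,f([(141,143)],(165,148))[0],S,f([(143,120)],(185,139))[0]))
print("dome at .088",plane(T,f([(141,143)],(165,148)),.088))
```

```text
stop top corners z=.06
 [[0.498 0.318 0.06 ]
 [0.608 0.315 0.06 ]
 [0.602 0.208 0.06 ]
 [0.493 0.21  0.06 ]]
[[0.5   0.319 0.06 ]
 [0.494 0.213 0.06 ]
 [0.605 0.212 0.06 ]]
run top corners z=.045
 [[ 0.43  -0.051  0.045]
 [ 0.538 -0.056  0.045]
 [ 0.536 -0.134  0.045]
 [ 0.43  -0.129  0.045]]
[[ 0.425 -0.054  0.045]
 [ 0.535 -0.057  0.045]
 [ 0.526 -0.138  0.045]
 [ 0.425 -0.128  0.045]]
run tri 0 [array([ 0.43 , -0.051,  0.039]), np.float64(0.002)]
run tri 1 [array([ 0.537, -0.056,  0.043]), np.float64(0.002)]
run tri 2 [array([ 0.536, -0.134,  0.037]), np.float64(0.004)]
run tri 3 [array([ 0.429, -0.128,  0.043]), np.float64(0.004)]
stop tri 0 [array([0.498, 0.317, 0.062]), np.float64(0.001)]
stop tri 3 [array([0.492, 0.21 , 0.062]), np.float64(0.0)]
stop tri 2 [array([0.601, 0.207, 0.064]), np.float64(0.001)]
ball (array([ 0.45794279, -0.09081681,  0.09967446]), np.float64(0.0013650805011679878))
tabend (array([0.49002342, 0.26580423, 0.09051098]), np.float64(0.0027016881646797046))
dome (array([0.55049695, 0.26598214, 0.08715998]), np.float64(0.002466824234654632))
dome at .088 [[0.55126306 0.26506244 0.088     ]]
```

```bash
cat >> h.py <<'E'
def delta(P,yaw=None):
    o=ctrl.get_obs(); M=R.from_euler("xyz",o["eef_rot"]).as_matrix()
    for p in np.atleast_2d(P): print("tool shift mm",((p-o["ee_pos"])@M*1000).round(1))
    if yaw is not None: print("roll",np.degrees((o["eef_rot"][2]-yaw+np.pi)%(2*np.pi)-np.pi).round(1))
E
python3 -c "
from h import *
delta([[.551,.264,.222],[.551,.264,.135]],3.105)"
```

```text
tool shift mm [-4.214e+02 -1.076e+02  3.000e-01]
tool shift mm [-421.4 -107.5   87.3]
roll -18.7
```

>>> move_arm --pt "-0.042 -0.011 0 -2" --pt "-0.085 -0.022 0 -4" --pt "-0.13 -0.033 0 -6" --pt "-0.18 -0.046 0 -8" --pt "-0.23 -0.059 0 -10" --pt "-0.28 -0.072 0 -13" --pt "-0.33 -0.084 0 -16" --pt "-0.375 -0.096 0 -18.7" --pt "-0.4214 -0.1076 0 -18.7" --pt "-0.4214 -0.1076 0 -18.7" --jaw -1 --grip_force 20

```text
time_s: 1.55
ee_pos: [0.5527, 0.2619, 0.2216]
eef_rot: [-3.141, -0.001, 3.102]
force: [-0.9, 0.3, -0.7]
grip_width: 0.0011
```

>>> move_arm --pt "0.0015 0.002 0.03 0" --pt "0.0015 0.002 0.06 0" --pt "0.0015 0.002 0.08 0" --pt "0.0015 0.002 0.092 0" --pt "0.0015 0.002 0.096 0" --pt "0.0015 0.002 0.099 0" --pt "0.0015 0.002 0.102 0"

```text
time_s: 2.42
ee_pos: [0.5514, 0.264, 0.1201]
eef_rot: [-3.141, 0.0, 3.102]
force: [-0.0, 0.4, 0.2]
grip_width: 0.0009
```

>>> move_arm --pt "0 0 0.001 0" --pt "0 0 0.003 0" --pt "0 0 0.005 0" --pt "0 0 0.007 0" --pt "0 0 0.007 0"

```text
time_s: 3.05
ee_pos: [0.5515, 0.2641, 0.1134]
eef_rot: [-3.141, 0.001, 3.102]
force: [-0.6, 0.0, 2.3]
grip_width: 0.0002
```

In contact, and the force fits the spring. I'll keep pressing to the bottom.

>>> move_arm --pt "0 0 0.002 0" --pt "0 0 0.004 0" --pt "0 0 0.0055 0" --pt "0 0 0.0065 0" --pt "0 0 0.0065 0"

```text
time_s: 3.68
ee_pos: [0.5515, 0.2641, 0.1068]
eef_rot: [-3.141, 0.001, 3.102]
force: [-0.1, -0.3, 3.7]
grip_width: 0.0001
```

>>> move_arm --pt "0 0 0.001 0" --pt "0 0 0.002 0" --pt "0 0 0.002 0"

```text
time_s: 4.05
ee_pos: [0.5518, 0.2642, 0.1057]
eef_rot: [3.141, 0.002, 3.102]
force: [-3.0, -2.0, 10.7]
grip_width: 0.0006
```

The force rises steeply at z = 0.1057, and I expected the bottom at 0.106. Next I lift off, wait, and go to the -y side of the tab.

>>> move_arm --pt "0 0 -0.003 0" --pt "0 0 -0.01 0" --pt "0 0 -0.04 0" --pt "0 -0.04 -0.06 0" --pt "0.025 -0.08 -0.06 0" --pt "0.05 -0.1 -0.06 0" --pt "0.05 -0.1 -0.06 0"

```text
time_s: 4.92
ee_pos: [0.497, 0.1653, 0.1661]
eef_rot: [3.141, 0.002, 3.101]
force: [0.9, 0.5, 0.3]
grip_width: 0.0003
```

```bash
cat > look.py <<'E'
import sys
from h import *
out=[]
for n in("scene","top"):
    c=ctrl.camera(n); im=c["pixels"][:,:,::-1]
    for P in([.54,.264,.08],[.481,-.092,.07]):
        u,v=np.int32(proj(c,P)[0]); print(n,u-28,v-28)
        out.append(cv2.resize(im[v-28:v+28,u-28:u+28],(300,300),interpolation=cv2.INTER_NEAREST))
cv2.imwrite(sys.argv[1],np.vstack([np.hstack(out[:2]),np.hstack(out[2:])]))
E
python3 look.py pics/l1.png; python3 -c "
from h import *
A=np.array([.551,.264]);y0=-.035
for h in(-.3,0,.1,.2,.3,.4,.5,.6):
    a=y0-h;c,s=np.cos(a),np.sin(a);p=A+np.array([[c,-s],[s,c]])@[-.05,-.0195]
    print(h);delta([*p,.086],np.pi+a)"
```

```text
scene 181 136
scene 250 189
top 162 149
top 254 185
-0.3
tool shift mm [-6.8 65.9 80.1]
roll -17.5
0
tool shift mm [ 1.2 79.8 80. ]
roll -0.3
0.1
tool shift mm [ 2.9 84.9 80. ]
roll 5.5
0.2
tool shift mm [ 4.1 90.1 80. ]
roll 11.2
0.3
tool shift mm [ 4.8 95.4 80. ]
roll 16.9
0.4
tool shift mm [  5.  100.8  80. ]
roll 22.6
0.5
tool shift mm [  4.6 106.1  80. ]
roll 28.4
0.6
tool shift mm [  3.7 111.4  80.1]
roll 34.1
```

View pics/l1.png

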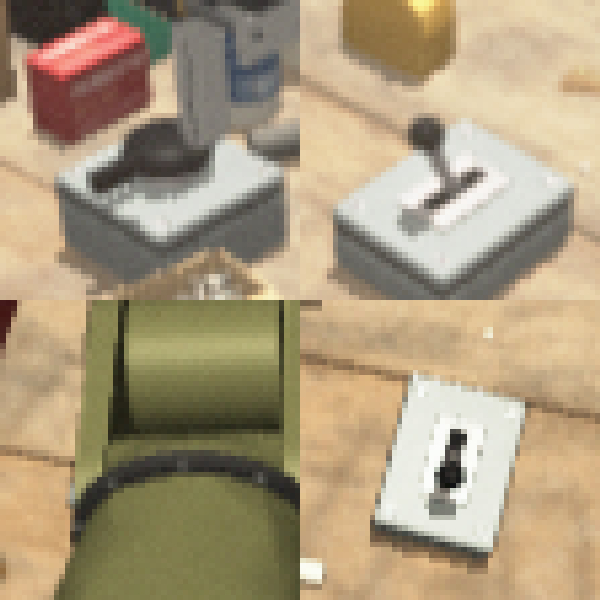

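The mushroom sits low, so it is latched. The stem is hidden, the tab still points to -x, and the box hasn't moved. Now I descend beside the tab.

>>> move_arm --pt "0 0.035 0 0" --pt "0.001 0.065 0.01 0" --pt "0.001 0.065 0.045 0" --pt "0.001 0.065 0.07 0" --pt "0.001 0.065 0.082 0" --pt "0.001 0.072 0.082 0" --pt "0.001 0.077 0.082 0"

```text
time_s: 5.9
ee_pos: [0.5011, 0.2443, 0.0851]
eef_rot: [3.14, 0.004, 3.102]
force: [-0.2, -0.3, 1.2]
grip_width: 0.0005
```

>>> move_arm --pt "0.001 0.0035 0 2.8" --pt "0.0017 0.006 0 5.6" --pt "0.0023 0.0085 0 8.5" --pt "0.0029 0.011 0 11.3" --pt "0.0033 0.014 0 14.2" --pt "0.0036 0.0165 0 17"

```text
time_s: 6.65
ee_pos: [0.4985, 0.2615, 0.0861]
eef_rot: [3.138, 0.004, 2.804]
force: [-0.8, -0.6, -0.2]
grip_width: 0.0002
```

>>> move_arm --pt "0.001 0.0026 0 2.8" --pt "0.0017 0.0051 0 5.6" --pt "0.0023 0.0078 0 8.5" --pt "0.0029 0.0103 0 11.3" --pt "0.0033 0.013 0 14.2" --pt "0.0036 0.0156 0 17"

```text
time_s: 7.4
ee_pos: [0.5006, 0.2781, 0.0872]
eef_rot: [3.136, 0.004, 2.506]
force: [-1.0, -0.4, -0.7]
grip_width: 0.0006
```

```bash
python3 look.py pics/l2.png
```

```text
scene 181 136
scene 250 189
top 162 149
top 254 185
```

View pics/l2.png

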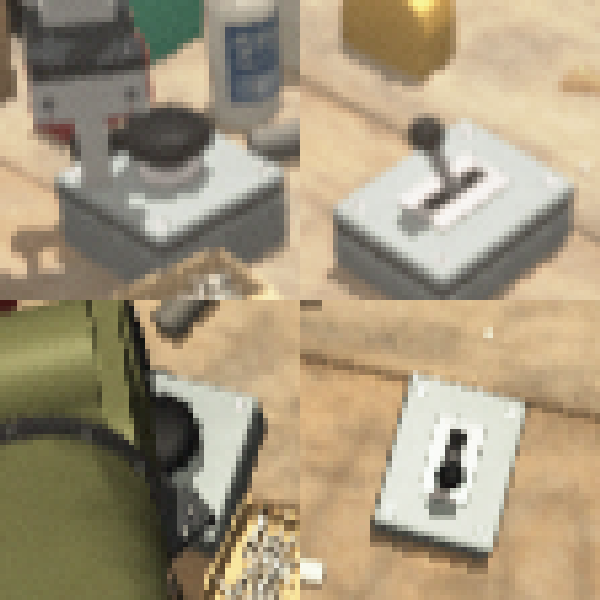

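It has popped up: the stem is visible and the dome is high. The lever and the boxes haven't moved. I'll retrace the arc, back off and lift.

>>> move_arm --pt "-0.0022 -0.0048 0 -5.7" --pt "-0.0049 -0.0095 0 -11.4" --pt "-0.008 -0.0139 0 -17.1" --pt "-0.0115 -0.018 0 -22.8" --pt "-0.0155 -0.0216 0 -28.5" --pt "-0.0198 -0.0248 0 -34.2" --pt "-0.0285 -0.0375 0 -34.2" --pt "-0.0285 -0.0375 -0.03 -34.2" --pt "-0.0285 -0.0375 -0.07 -34.2" --pt "-0.0285 -0.0375 -0.09 -34.2"

```text
time_s: 8.75
ee_pos: [0.5012, 0.2303, 0.1795]
eef_rot: [3.138, 0.009, 3.101]
force: [0.3, -0.8, 0.2]
grip_width: 0.0004
```

```bash
python3 -c "
from h import *
delta([[.41,-.089,.18],[.41,-.089,.109],[.43,-.09,.109],[.4915,-.0925,.109]],3.105)"
```

```text
tool shift mm [  78.3 -322.7   -2.3]
tool shift mm [  78.9 -323.    68.7]
tool shift mm [  58.9 -323.2   68.8]
tool shift mm [  -2.7 -323.2   69.4]
roll -0.2
```

>>> move_arm --pt "0.01 -0.04 0 0" --pt "0.02 -0.085 0 0" --pt "0.03 -0.13 0 0" --pt "0.04 -0.175 0 0" --pt "0.05 -0.22 0 0" --pt "0.06 -0.265 0 0" --pt "0.07 -0.3 0 0" --pt "0.0783 -0.3227 0 0" --pt "0.0783 -0.3227 0 0"

```text
time_s: 9.88
ee_pos: [0.4095, -0.0901, 0.178]
eef_rot: [3.138, 0.01, 3.097]
force: [-0.3, -0.6, 0.4]
grip_width: 0.0007
```

```bash
python3 look.py pics/l3.png;  python3 -c "
from h import *
delta([[.41,-.09,.18],[.41,-.09,.109],[.43,-.09,.109],[.4915,-.0925,.109]],3.105)"
```

```text
scene 181 136
scene 250 189
top 162 149
top 254 185
tool shift mm [-0.1 -1.2 -2.1]
tool shift mm [ 0.6 -1.4 68.9]
tool shift mm [-19.4  -0.6  69.1]
tool shift mm [-80.9  -0.5  69.7]
roll -0.3
```

View pics/l3.png

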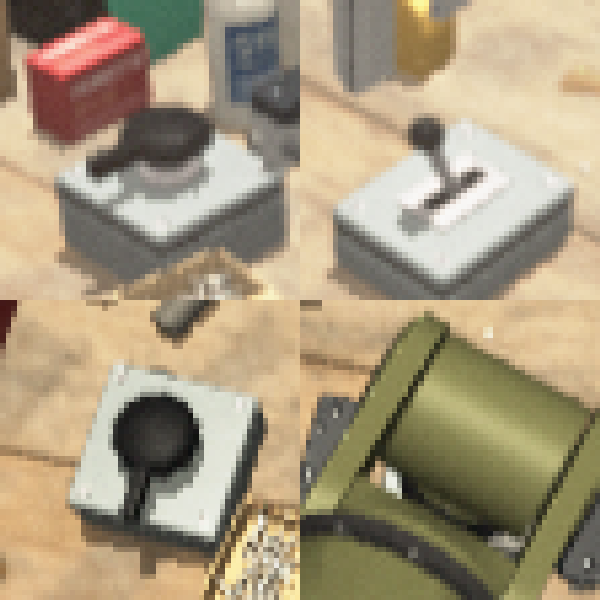

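The mushroom is up, its tab is back over -x, and the box is where it was. The lever still leans to the near side. Now I descend and push it.

>>> move_arm --pt "0 0 0.03 0" --pt "0 0 0.06 0" --pt "0 0 0.069 0" --pt "-0.01 0 0.069 0" --pt "-0.017 0 0.069 0" --pt "-0.024 0 0.069 0" --pt "-0.032 0 0.069 0" --pt "-0.04 0 0.069 0" --pt "-0.048 0 0.069 0" --pt "-0.056 0 0.069 0"

```text
time_s: 11.22
ee_pos: [0.4672, -0.091, 0.1094]
eef_rot: [3.138, 0.01, 3.1]
force: [-0.7, -0.0, 0.4]
grip_width: 0.0004
```

>>> move_arm --pt "-0.008 0 0 0" --pt "-0.013 0 0 0" --pt "-0.017 0 0 0" --pt "-0.021 0 0 0" --pt "-0.025 0 0 0"

```text
time_s: 11.85
ee_pos: [0.4921, -0.092, 0.1096]
eef_rot: [3.138, 0.009, 3.1]
force: [-7.1, -0.9, 3.0]
grip_width: 0.0006
```

The force jumped to 7 N right at the expected end stop. I'll back off and lift.

>>> move_arm --pt "0.01 0 0 0" --pt "0.04 0 0 0" --pt "0.07 0 -0.02 0" --pt "0.08 0 -0.07 0" --pt "0.08 0.05 -0.1 0" --pt "0.08 0.1 -0.1 0" --pt "0.08 0.15 -0.1 0" --pt "0.08 0.2 -0.1 0" --pt "0.08 0.2 -0.1 0"

```text
time_s: 12.98
ee_pos: [0.419, 0.113, 0.2097]
eef_rot: [3.138, 0.009, 3.104]
force: [0.7, 0.3, -1.0]
grip_width: 0.0004
```

```bash
python3 look.py pics/l4.png;  python3 -c "
from h import *
o=ctrl.get_obs();print(o['force'],o['joint_vel'])"
```

```text
scene 181 136
scene 250 189
top 162 149
top 254 185
[-0.10235826 -0.68999656 -0.1327148 ] [-3.26611094e-02 -2.90442367e-03 -1.71071781e-04 -2.22418567e-06
  1.58989847e-03 -1.16439391e-03]
```

View pics/l4.png

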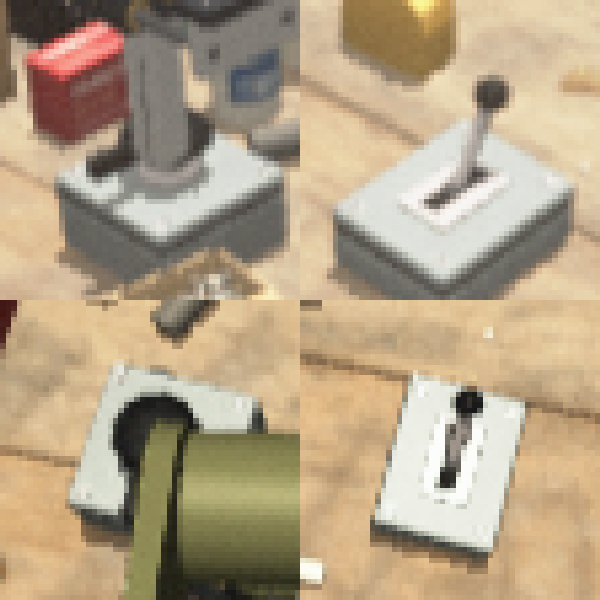

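The ball is now at (191,93) in the scene crop and (168,102) in the top crop. I'll triangulate it and hand in only if it is at the far end.

Run:
```python
from h import *
S=ctrl.camera("scene");T=ctrl.camera("top")
f=lambda p,o:np.array(p)/5.357-0.5+np.array(o)
b,e=tri(T,f((168,102),(254,185)),S,f((191,93),(250,189)));print(b,e)
if b[0]>.502: print(ctrl.hand_in())
```

```text
[ 0.51008041 -0.09311928  0.09732498] 0.002107702547791547
the job is handed in; nothing more can be done
None
```

The emergency stop test is done and handed in at about 13 s of the 48 s allowed; the hand-in reports no verdict.

- **Press and latch:** I pressed the mushroom down with closed fingertips until the force rose to about 11 N. The TCP was then at z = 0.1057, against an expected 0.106. A picture taken after I lifted off showed it staying in by itself.
- **Twist release:** I pushed the tab clockwise along its arc by about 0.6 rad, with 1–1.5 N of wrist force at the readings. Pictures showed the button popped up and, after I backed off, the tab back over the -x side.
- **Run lever:** I pushed it over until the force rose to about 7 N at the end stop. The ball then measured (0.510, -0.093, 0.097), against an expected far end of x ≈ 0.510 and z ≈ 0.098.
- **Last checks:** Both boxes looked unmoved in the pictures, though I did not re-measure their positions at the end. The arm was clear of everything in view. In the last picture the fingers hid part of the mushroom, so the check that it was up and turned back comes from the picture before.
- **Disagreement:** Two corners of the run box's top triangulated 6–8 mm low (37–39 mm against 45 mm), and I put this down to coarse pixels. The two ball measurements and the contact point agreed with the task text.

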